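Seal the clip-top jar

ROBOT

A 6-joint arm with a two-finger parallel gripper is mounted at the origin on a cart in front of the work surface, level with it; the furniture and walls round the work are solid. World frame = base frame: x ahead of the robot, y to its left, z up, the work surface at z = 0. Lengths are in m, angles in rad, forces in N, time in s.
With the tool pointing down it reaches from about 0.375 to 0.9 m from the base axis. Payload 3.1 kg.
Tool frame: the origin (TCP) lies on the centre line of the jaws, within the pads' length; the fingertips stand tip_extent ahead of it and the grasp point (between the pads) lies 8 mm behind it (tip_extent is the distance from the TCP to the fingertips, in m); z points along the fingers, y is the line along which they close (so a half turn about z gives the same grasp; the last joint's range is limited). The gripper opens to 85 mm and grips with 20 to 120 N. Pads are 22 mm wide; open, the fingers measure 114 mm over their backs; the gripper's body (76 mm by 85 mm) begins 54 mm behind the grasp point. The pads swing forward as they close: fully open they stand 13 mm farther back than shut.
Start: joints at [0.956, 0.527, 1.433, -0, 1.181, -0.178], TCP at [0.264, 0.566, 0.222] pointing down, gripper open.
Joint ranges: [-3.08, 3.08], [-0.75, 2.2], [0.22, 2.44], [-1.43, 4.57], [0, 2.65], [-2.85, 2.85]. Speed limits (rad/s): [2.79, 2.79, 3.14, 3.14, 3.14, 3.14].

INTERFACE

Orientations are given as a 3x3 rotation matrix whose columns are the frame's x, y, z axes.
In Python, from bench import * gives the robot as it stands.
- The arm moves only by the tool jog_arm, never from a script. Its argument "series" is a list of rows, each a list of 3 entries, a list of its own where there are three numbers: the shift along the world's x, y, z in m, then the turn about the world's z in degrees, then the finger opening in m, from 0 to 0.0854. In form: [[[x, y, z], roll, claw], ...]. A call has 1 to 8 rows; each row shifts and turns the commanded pose from where the row before left it; what a row does not reach is not made up. A row lasts 1/12 s, in which the tool goes at most 41.7 mm and 7.16 degrees, less where a joint would pass 70% of its speed; a pose out of reach is approached as far as the arm can. A call is refused whole if a number of a shift passes 0.0417 or a number of a turn 7.16, either way. A call with a gripper value outside its range is refused whole. The fingers move at their own pace and stop on an object; the grip force is fixed at half the most. Time passes only in rows, so rows that do not move let the fingers close. It gives the time, the measured TCP pose, the force, the opening and the grip force at its end, in the units of the state.
- state(): the state, without advancing time (a new reading comes with each control period).
- camera(name): name is "side" or "top" or "wrist"; returns (picture, depth): 480x640x3 uint8, red, green, blue; 480x640 float32, m along the optical axis (not along the pixel's ray), 0 where there is no reading.
- calibration(name): a dict with "intrinsics" (3x3 intrinsics, pixels), "k1" (the pictures are not rectified: a ray, as slopes to the right and down, at radius r is drawn at 1 + k1 r^2 times it, then the intrinsics apply), "rvec" (rotation vector, rad) and "tvec" (3), from world to camera coordinates, as OpenCV has them. Camera axes: x right, y down, z forward; pixel columns grow to the right and rows downward; lengths in m; the calibration is good to about 2 mm. A picture is of the moment at which its call begins: read the wrist's pose just before it. calibration takes no time and is no camera call; for the wrist camera it gives the pose at the moment of the call.
- sign_off(): hands the job in; it is judged then, once.
The state is a dict: "time": time; "joint_pos": joint angles; "qd": joint speeds; "tau": joint torques, N m; "ee_pos": TCP position; "eef_rot": TCP orientation; "force": force on the tool from outside, world axes, zero at the start; "moment": the same for the moment, N m; "opening": finger opening in m; "gripper_force": force on a finger pad.
Only numpy, scipy, OpenCV 4.12 (cv2) and the standard library are available. Lean on these libraries where they do the work, as an engineer would, in place of code of your own. Each camera call takes 0.05 s, during which the arm holds its last target. There are 200 camera calls.

TASK

Seal the clip-top storage jar: swing its wooden lid down shut first, then bring the wire clasp up and over the ridge of the lid until it snaps over centre and rests in the notch on top, clamping the lid. Do not knock or shift the tin and the mug that stand beside the jar.

Things in the scene. Friction and masses are not known exactly. Their poses are not given: they have to be found in the camera images.
- jar: white round ceramic storage jar, 86 mm across, rim 118 mm high, heavy: it does not move. Origin at the centre of its underside; its x axis points from the clasp side (front) to the lid's hinge (back), y to its left, z up
- lid_hinge (a point): middle of the lid's hinge axis, at the back of the rim (48 mm along the jar's x from its centre line, 121 mm high); the axis runs along the jar's y
- lid (a joint): opening angle of the wooden lid, rad: 0 = shut, lying flat on the rim; about 1.57 = standing upright at the back; stop at 2.0. The hinge is stiff, so the lid stays where it is left (about 1.5 N at its free edge moves it)
- lid_edge (a point): middle of the lid's free edge on its outer face, 90 mm from the hinge axis. The lid is a wooden disc 87 mm across, 12 mm thick; its outer face lies 9 mm above the hinge axis when shut (130 mm high)
- clasp (a joint): angle of the wire clasp, rad: 0 = upright, cross wire in the notch; positive = swung to the front; 1.57 = level, sticking out in front; range -0.2 to 1.75. Stays where it is left (about 1 N moves it). With the lid shut, from about 0.6 the cross wire rides up the ridge (up to about 8 N at the tab); past the hump, at about 0.2, it snaps to about 0
- clasp_pivot (a point): middle of the clasp's pivot axis, inside the jar's neck, 100 mm high on the jar's centre line; the axis runs along the jar's y
- tab (a point): centre of the black thumb tab on the clasp's cross wire, 78 mm from the pivot axis. The tab is 20 mm wide along the jar's y (its grip width), 34 mm long (away from the pivot, from 61 to 95 mm) and 9 mm thick; its z axis points away from the pivot
- tin_2_mid (a point): low food tin, 76 mm across, 58 mm high, beside the jar on its left: must stay as it is. Point at its centre, half-way up
- mug_1_mid (a point): white mug with a handle, 88 mm across, 95 mm high, beside the jar on its right: must stay as it is. Point at its centre, half-way up
- notch (a point): bottom of the notch in the wooden ridge on the lid's outer face. The ridge is 16 mm wide and runs from front to back along the lid's middle; it begins 8 mm from the free edge, ramps up to a rounded hump (25 mm above the face, 14 mm in front of the jar's centre line when shut), then dips to the notch over the centre line; behind it is a stop (30 mm above the face)
- cross_wire (a point): middle of the clasp's cross wire, 56 mm from the pivot axis. The clasp is a hoop of 6 mm steel wire, its side arms 52 mm either side of the jar's centre line; it is springy: it stretches away from the pivot by about 4 mm as it passes the hump (2 N per mm, after 10 N). A hard pinch on the tab hinders it from turning between the fingers

How it is judged:
By the outcome, as a careful person would: the job done as asked, in the order asked, and still so for the second after the job is handed in, with the robot touching nothing.
It also fails if it takes over 54 s, if anything falls off the work surface, if the arm or the gripper's body presses on something with over 40 N, if the wrist force passes 120 N, or if a joint passes its speed limit or range.

## Working session

There is one attempt and no reset: what is moved stays moved. The work goes in short steps, Python scripts to look and compute and a tool call to move; the robot and the scene stay as the last step left them, time stands still between calls to the robot, and variables do not carry over. Pictures are saved under pics/ and viewed, at most 10 in all, crops included, and the job is handed in when it is done.

Besides the shell and the picture viewer there is one more tool, called after "Emit:" by a JSON object that holds its "name" and its "arguments", one argument or row to a line. jog_arm: Moves the arm, as the interface text tells. Its arguments: {"type":"object","properties":{"series":{"type":"array","items":{"type":"array"}}},"required":["series"]}

```bash
mkdir -p pics; ls; cat > h.py <<'E'
from bench import *
import numpy as np, cv2
def pts(name,depth,cal):
    K=cal["intrinsics"];K=np.array(K)
    v,u=np.mgrid[0:480,0:640]
    uv=np.stack([u,v],-1).reshape(-1,1,2).astype(np.float32)
    n=cv2.undistortPoints(uv,K,np.array([cal["k1"],0,0,0,0.])).reshape(480,640,2)
    P=np.dstack([n[...,0]*depth,n[...,1]*depth,depth])
    R=cv2.Rodrigues(np.array(cal["rvec"],float))[0]
    W=(P-np.array(cal["tvec"]).ravel())@R
    W[depth<=0]=np.nan
    return W
def look(name,fn=None):
    c=calibration(name);im,d=camera(name)
    if fn: cv2.imwrite("pics/"+fn,im[...,::-1])
    return im,d,pts(name,d,c)
E
python3 - <<'E'
from h import *
for n in("side","top"):
    im,d,W=look(n,n+"1.png"); np.savez("/tmp/"+n,im=im,d=d,W=W)
    print(n,calibration(n)["rvec"],calibration(n)["tvec"])
print(state())
a=cv2.imread("pics/side1.png");b=cv2.imread("pics/top1.png")
E
```

```text
pics
side [ 2.20753295 -0.19621858  0.08779784] [-0.5659136   0.08427188  0.92279351]
top [ 2.18415117 -2.16628912  0.06989715] [-0.10857834  0.5525685   1.07511414]
{'time': 0.1, 'joint_pos': array([ 9.55543756e-01,  5.28382696e-01,  1.43379580e+00, -1.35789164e-05,
        1.18139678e+00, -1.78503465e-01]), 'qd': array([-1.43813266e-03, -9.02711548e-04, -1.70795347e-03,  5.85528377e-04,
        3.82728360e-05, -8.38308533e-04]), 'tau': array([-8.42360969e-04, -4.43307388e+01, -1.78585446e+01, -2.60459483e-04,
        3.90433590e-03,  2.62556978e-05]), 'ee_pos': array([0.26395701, 0.56578427, 0.22131878]), 'eef_rot': array([[-9.06133557e-01,  4.22990178e-01, -1.13404218e-03],
       [ 4.22991562e-01,  9.06132161e-01, -1.62631647e-03],
       [ 3.39676200e-04, -1.95335021e-03, -9.99998035e-01]]), 'force': array([ 0.541482  , -0.58936012,  0.42390038]), 'moment': array([ 0.03957145, -0.03883789, -0.02725245]), 'gripper_force': 0.0, 'opening': 0.08559215700393788}
```

View pics/side1.png

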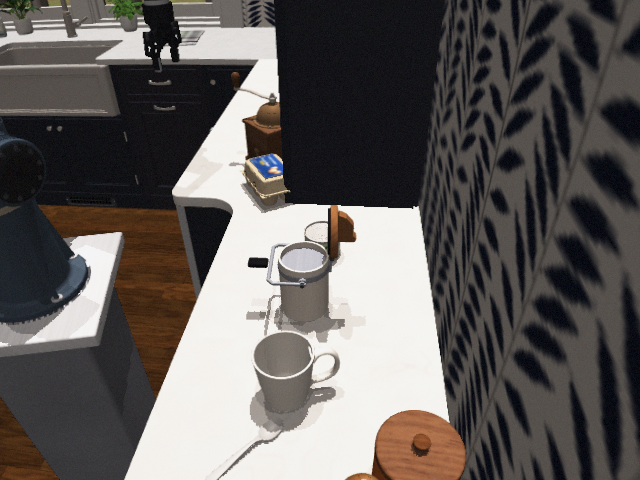

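View pics/top1.png

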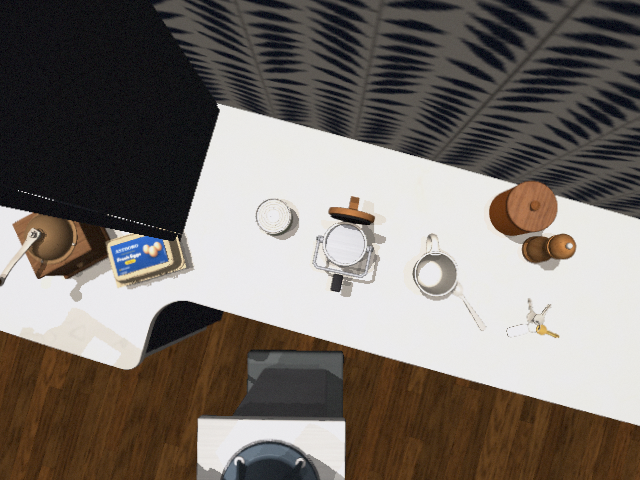

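The side view shows the jar at (303,283) with its tab at (258,262), the lid upright at (335,230), and the mug at (287,370). In the top view the jar is at (345,243), the tab at (337,283), the lid at (352,212), the tin at (274,217) and the mug at (435,273).

```bash
python3 - <<'E'
import numpy as np,cv2
from h import *
t=np.load("/tmp/top.npz");im,W=t["im"],t["W"];Z=W[...,2]
def reg(u0,u1,v0,v1,m):
    M=np.zeros(Z.shape,bool);M[v0:v1,u0:u1]=1;return M&m
def circ(M):
    p=W[M];c,r=cv2.minEnclosingCircle(p[:,:2].astype(np.float32));return np.round(c,4),round(r,4),np.round(np.median(p[:,2]),4),len(p)
print("rim",circ(reg(320,372,222,270,(Z>.112)&(Z<.124)&(im.min(2)>110))))
print("tin",circ(reg(250,300,190,245,(Z>.052)&(Z<.064))))
mm=reg(405,465,225,305,(Z>.088)&(Z<.102));print("mug",circ(mm))
tb=reg(325,348,270,295,(im.max(2)<60)&(Z>.05));p=W[tb];print("tab",p.mean(0),p.min(0),p.max(0),len(p))
# lid
l=reg(325,380,190,228,(Z>.13));p=W[l];print("lid",p.mean(0),p.min(0),p.max(0))
hi=p[p[:,2]>.19];print(len(hi),hi.mean(0)); 
wood=(im[...,0].astype(int)-im[...,2]>30)
top=p[p[:,2]>np.nanmax(p[:,2])-.02];print("top",top.mean(0))
s=np.load("/tmp/side.npz");i2,W2=s["im"],s["W"]
M=np.zeros(Z.shape,bool);M[200:262,325:360]=1
M&=(i2[...,0].astype(int)-i2[...,2]>30);q=W2[M];print("side lid",np.nanmedian(q,0),np.nanpercentile(q,[2,98],axis=0))
M=np.zeros(Z.shape,bool);M[252:272,245:270]=1;M&=i2.max(2)<60;q=W2[M];print("side tab",np.nanmedian(q,0),np.nanpercentile(q,[2,98],axis=0))
rc=np.nanmean(W[reg(320,372,222,270,(Z>.112)&(Z<.124))],0);print(rc)
# wall behind
for u,v in((345,150),(300,130),(345,170),(345,140)):print(W[v,u])
# obstacles: high surfaces in map
for u,v in((200,220),(150,150),(216,110),(180,230)):print(u,v,W[v,u])
np.savez("/tmp/lid",p=p,c=im[l])
E
```

```text
rim (array([ 0.5253, -0.1517]), 0.0429, np.float64(0.1181), 270)
tin (array([ 0.5854, -0.0041]), 0.0378, np.float64(0.0555), 956)
mug (array([ 0.4802, -0.3334]), 0.057, np.float64(0.0934), 352)
tab [ 0.44974181 -0.13845528  0.1066933 ] [ 0.43242987 -0.14776348  0.10270193] [ 0.46553084 -0.1263442   0.11170669] 115
lid [ 0.57526276 -0.1612792   0.19448419] [ 0.55853372 -0.203754    0.13270212] [ 0.61178533 -0.11930546  0.21593787]
469 [ 0.57625536 -0.16197779  0.20385803]
top [ 0.57600167 -0.16159841  0.20559064]
side lid [ 0.5794172  -0.17235825  0.18526569] [[ 0.56079882 -0.20311133  0.14645459]
 [ 0.60579945 -0.15016808  0.21180566]]
side tab [ 0.44595229 -0.14056156  0.10607467] [[ 0.42974993 -0.14756685  0.10084373]
 [ 0.4616809  -0.1283889   0.10827207]]
[ 0.52564527 -0.15215853  0.11786769]
[ 0.73903816 -0.15596822 -0.00234966]
[ 0.782722   -0.05588501  0.00177946]
[ 0.69333172 -0.15603338  0.00131037]
[ 0.76047333 -0.15572929  0.00219152]
200 220 [ 5.80709514e-01  1.61987956e-01 -2.69236040e-04]
150 150 [0.66235341 0.16858329 0.31071717]
216 110 [0.82036915 0.12747597 0.0263463 ]
180 230 [0.55641731 0.19904881 0.0231559 ]
```

```bash
python3 - <<'E'
import numpy as np,bench
print([n for n in dir(bench) if not n.startswith('_')], getattr(bench,'tip_extent',None))
t=np.load("/tmp/top.npz")["W"];s=np.load("/tmp/side.npz")["W"]
p=np.vstack([t.reshape(-1,3),s.reshape(-1,3)]);p=p[~np.isnan(p[:,0])]
for y in np.arange(-.4,.7,.1):
    print(round(y,1),[round(float(q[:,2].max()),2) if len(q:=p[(abs(p[:,1]-y-.05)<.05)&(abs(p[:,0]-x-.05)<.05)&(p[:,2]<1)]) else None for x in np.arange(.2,.9,.1)])
d=np.load("/tmp/lid.npz");q=d["p"];f=q[(q[:,2]>.2)]
v=np.linalg.svd(f[:,:2]-f[:,:2].mean(0))[2][0];print("lid dir",np.degrees(np.arctan2(v[1],v[0])))
E
```

```text
['Unreachable', 'calibration', 'camera', 'sign_off', 'state', 'tip_extent'] 0.011
-0.4 [0.01, 0.01, 0.1, 0.1, 0.55, 0.7, None]
-0.3 [0.01, 0.01, 0.1, 0.19, 0.01, 0.65, None]
-0.2 [0.0, 0.01, 0.12, 0.22, 0.19, 0.6, None]
-0.1 [-0.9, 0.01, 0.11, 0.11, 0.06, 0.55, 0.52]
-0.0 [-0.9, 0.01, 0.01, 0.06, 0.06, 0.01, 0.5]
0.1 [-0.9, 0.01, 0.07, 0.66, 0.72, 0.71, 0.52]
0.2 [0.01, 0.01, 0.08, 0.64, None, None, None]
0.3 [0.01, 0.01, 0.13, 0.38, None, None, None]
0.4 [0.35, 0.01, 0.24, 0.2, None, None, None]
0.5 [0.42, 0.4, 0.01, 0.13, 0.0, None, None]
0.6 [0.35, 0.34, 0.0, 0.01, 0.01, None, None]
lid dir 78.87262107165047
```

Emit:
{"name": "jog_arm", "arguments": {
  "series": [
    [[0,0,0.03],5,0.04],
    [[0,0,0.03],5,0.04],
    [[0,0,0.03],5,0.04]
  ]
}}

```text
time: 0.35
ee_pos: [0.2639, 0.5656, 0.312]
eef_rot: [[-0.985, 0.17, -0.002], [0.17, 0.985, -0.003], [0.001, -0.003, -1.0]]
force: [-0.3, 1.2, 0.1]
opening: 0.0515
gripper_force: 0.0
```

Emit:
{"name": "jog_arm", "arguments": {
  "series": [
    [[0.008,-0.03,0],0,0.036],
    [[0.008,-0.03,0],0,0.036],
    [[0.008,-0.03,0],0,0.036],
    [[0.008,-0.03,0],0,0.036],
    [[0.008,-0.03,0],0,0.036],
    [[0.008,-0.03,0],0,0.036],
    [[0.008,-0.03,0],0,0.036],
    [[0.008,-0.03,0],0,0.036]
  ]
}}

```text
time: 1.02
ee_pos: [0.3281, 0.3247, 0.3119]
eef_rot: [[-0.985, 0.174, -0.001], [0.174, 0.985, -0.0], [0.0, -0.001, -1.0]]
force: [0.3, -0.1, 0.7]
opening: 0.036
gripper_force: 0.0
```

Emit:
{"name": "jog_arm", "arguments": {
  "series": [
    [[0.009,-0.034,0],0,0.036],
    [[0.009,-0.034,0],0,0.036],
    [[0.009,-0.034,0],0,0.036],
    [[0.009,-0.034,0],0,0.036],
    [[0.009,-0.034,0],0,0.036],
    [[0.009,-0.034,0],0,0.036],
    [[0.009,-0.034,0],0,0.036],
    [[0.009,-0.034,0],0,0.036]
  ]
}}

```text
time: 1.68
ee_pos: [0.4001, 0.0527, 0.3121]
eef_rot: [[-0.985, 0.174, -0.0], [0.174, 0.985, 0.0], [0.0, 0.0, -1.0]]
force: [0.7, -0.3, 0.3]
opening: 0.0362
gripper_force: 0.0
```

Emit:
{"name": "jog_arm", "arguments": {
  "series": [
    [[0.01,-0.035,0],0,0.036],
    [[0.01,-0.035,0],0,0.036],
    [[0.01,-0.035,0],0,0.036],
    [[0.01,-0.035,0],0,0.036],
    [[0.03,-0.016,0],0,0.036],
    [[0.03,-0.016,0],0,0.036]
  ]
}}

```text
time: 2.18
ee_pos: [0.5002, -0.1198, 0.3119]
eef_rot: [[-0.984, 0.178, -0.001], [0.178, 0.984, 0.0], [0.001, 0.0, -1.0]]
force: [-0.3, 0.7, 0.5]
opening: 0.0359
gripper_force: 0.0
```

Emit:
{"name": "jog_arm", "arguments": {
  "series": [
    [[0.036,-0.016,0],0,0.036],
    [[0.036,-0.016,0],0,0.036],
    [[0.037,-0.016,0],0,0.036],
    [[0,0,0],0,0.036],
    [[0,0,0],0,0.036]
  ]
}}

```text
time: 2.6
ee_pos: [0.6101, -0.1664, 0.3101]
eef_rot: [[-0.985, 0.175, -0.003], [0.175, 0.985, 0.001], [0.003, 0.001, -1.0]]
force: [-0.7, 0.4, 0.4]
opening: 0.0363
gripper_force: 0.0
```

```bash
python3 - <<'E'
from h import *
look("side","side2.png");look("wrist","wrist2.png");print(state()["ee_pos"])
a=np.hstack([cv2.imread("pics/side2.png")[150:400,200:480],cv2.resize(cv2.imread("pics/wrist2.png"),(333,250))]);cv2.imwrite("pics/c2.png",a)
E
```

```text
[ 0.60815032 -0.16501102  0.31129368]
```

View pics/c2.png

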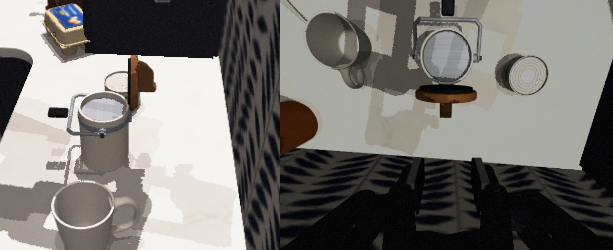

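The wrist view shows the lid ridge, around column 446 in the crop, centred between the fingers, so I'm descending behind the lid.

Emit:
{"name": "jog_arm", "arguments": {
  "series": [
    [[0,0,-0.03],0,0.036],
    [[0,0,-0.03],0,0.036],
    [[0,0,-0.03],0,0.036],
    [[0,0,-0.034],0,0.036],
    [[0,0,0],0,0.036]
  ]
}}

```text
time: 3.12
ee_pos: [0.6033, -0.1627, 0.1824]
eef_rot: [[-0.985, 0.174, -0.013], [0.174, 0.985, 0.006], [0.014, 0.004, -1.0]]
force: [-1.2, 0.5, -0.4]
opening: 0.0358
gripper_force: 0.0
```

Emit:
{"name": "jog_arm", "arguments": {
  "series": [
    [[-0.008,0.0014,0],0,0.036],
    [[-0.008,0.0014,0],0,0.036],
    [[-0.007,0.0012,-0.001],0,0.036],
    [[-0.007,0.0012,-0.001],0,0.036],
    [[-0.007,0.0012,-0.001],0,0.036]
  ]
}}

```text
time: 3.53
ee_pos: [0.573, -0.1597, 0.1875]
eef_rot: [[-0.985, 0.174, 0.005], [0.174, 0.985, -0.002], [-0.005, -0.001, -1.0]]
force: [2.0, -0.7, 1.4]
opening: 0.0362
gripper_force: 0.8
```

Emit:
{"name": "jog_arm", "arguments": {
  "series": [
    [[-0.007,0.0012,-0.001],0,0.036],
    [[-0.006,0.0011,-0.003],0,0.036],
    [[-0.006,0.0011,-0.0035],0,0.036],
    [[-0.005,0.0009,-0.005],0,0.036],
    [[-0.005,0.0009,-0.005],0,0.036],
    [[-0.004,0.0007,-0.006],0,0.036],
    [[-0.004,0.0007,-0.006],0,0.036]
  ]
}}

```text
time: 4.12
ee_pos: [0.5347, -0.1525, 0.1549]
eef_rot: [[-0.985, 0.174, -0.001], [0.174, 0.985, 0.0], [0.001, 0.0, -1.0]]
force: [0.6, -0.4, 2.1]
opening: 0.0361
gripper_force: 0.7
```

Emit:
{"name": "jog_arm", "arguments": {
  "series": [
    [[-0.002,0.0003,-0.005],0,0.036],
    [[-0.002,0.0003,-0.005],0,0.036],
    [[0,0,-0.004],0,0.036],
    [[0,0,-0.002],0,0.036],
    [[0,0,0],0,0.036]
  ]
}}

```text
time: 4.53
ee_pos: [0.5311, -0.1519, 0.1389]
eef_rot: [[-0.985, 0.174, -0.001], [0.174, 0.985, 0.001], [0.001, 0.0, -1.0]]
force: [0.6, 0.2, -0.3]
opening: 0.0364
gripper_force: 0.0
```

Emit:
{"name": "jog_arm", "arguments": {
  "series": [
    [[0,0,-0.003],0,0.036],
    [[0,0,-0.003],0,0.036],
    [[0,0,0],0,0.036]
  ]
}}

```text
time: 4.78
ee_pos: [0.5313, -0.1521, 0.1333]
eef_rot: [[-0.985, 0.174, -0.0], [0.174, 0.985, 0.0], [0.0, 0.0, -1.0]]
force: [0.3, 1.0, -0.3]
opening: 0.0359
gripper_force: 0.1
```

Emit:
{"name": "jog_arm", "arguments": {
  "series": [
    [[0,0,-0.003],0,0.036],
    [[0,0,-0.002],0,0.036],
    [[0,0,0],0,0.036]
  ]
}}

```text
time: 5.03
ee_pos: [0.5312, -0.152, 0.1283]
eef_rot: [[-0.985, 0.174, -0.001], [0.174, 0.985, 0.0], [0.001, 0.0, -1.0]]
force: [-0.7, -0.5, -0.2]
opening: 0.0361
gripper_force: 0.1
```

```bash
python3 - <<'E'
from h import *
im,d,W=look("side","side3.png")
cv2.imwrite("pics/c3.png",cv2.resize(cv2.imread("pics/side3.png")[170:370,200:420],None,fx=2.5,fy=2.5));print(state()["force"])
E
```

```text
[-0.30689402  0.01964406  0.19341297]
```

View pics/c3.png

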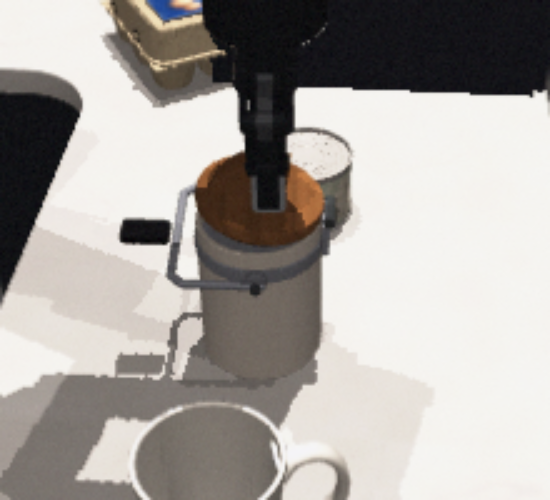

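The lid looks nearly shut, with the finger on it at crop pixel (268,205). The wrist force is still about zero, so I'm pressing further.

Emit:
{"name": "jog_arm", "arguments": {
  "series": [
    [[0,0,-0.002],0,0.036],
    [[0,0,-0.002],0,0.036],
    [[0,0,0],0,0.036]
  ]
}}

```text
time: 5.33
ee_pos: [0.5312, -0.152, 0.1244]
eef_rot: [[-0.985, 0.174, -0.0], [0.174, 0.985, 0.0], [0.0, 0.0, -1.0]]
force: [0.1, 0.5, -0.7]
opening: 0.0361
gripper_force: 0.1
```

```bash
python3 - <<'E'
from h import *
for n,box in(("side",(290,345,225,275)),("top",(310,380,200,270))):
    im,d,W=look(n)
    u0,u1,v0,v1=box;M=np.zeros(d.shape,bool);M[v0:v1,u0:u1]=1
    w=M&(im[...,0].astype(int)-im[...,2]>30);p=W[w]
    C=np.array([.5255,-.152]);q=p[:,:2]-C
    jx=q@[.985,-.174];jy=q@[.174,.985]
    f=abs(jy)>12e-3
    for a in np.arange(-.045,.05,.015):
        k=f&(abs(jx-a)<.0075)&(p[:,2]>.1)
        if k.sum()>3:print(n,round(a,3),k.sum(),np.round(np.percentile(p[k,2],[10,50,90]),4))
E
```

```text
side -0.03 11 [0.1281 0.1349 0.1366]
side -0.015 142 [0.1284 0.1345 0.1359]
side 0.0 119 [0.1253 0.133  0.1346]
side 0.015 165 [0.1257 0.1317 0.1334]
side 0.03 129 [0.1251 0.1303 0.132 ]
top -0.045 7 [0.134  0.1368 0.1401]
top -0.03 142 [0.1346 0.1371 0.1398]
top -0.015 69 [0.1335 0.1359 0.1388]
top 0.0 8 [0.1338 0.1356 0.137 ]
```

Emit:
{"name": "jog_arm", "arguments": {
  "series": [
    [[0,0,-0.003],0,0.036],
    [[0,0,0],0,0.036]
  ]
}}

```text
time: 5.6
ee_pos: [0.5312, -0.152, 0.1214]
eef_rot: [[-0.985, 0.174, -0.0], [0.174, 0.985, 0.0], [0.0, 0.0, -1.0]]
force: [-0.1, 0.4, 0.2]
opening: 0.0357
gripper_force: 0.1
```

```bash
python3 - <<'E'
from h import *
im,d,W=look("side","side4.png");im2,d2,W2=look("top","top4.png")
a=np.hstack([cv2.resize(im[200:300,250:370],(480,400)),cv2.resize(im2[190:290,310:390],(320,400))])
cv2.imwrite("pics/c4.png",a[...,::-1])
E
```

```text
(no output)
```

View pics/c4.png

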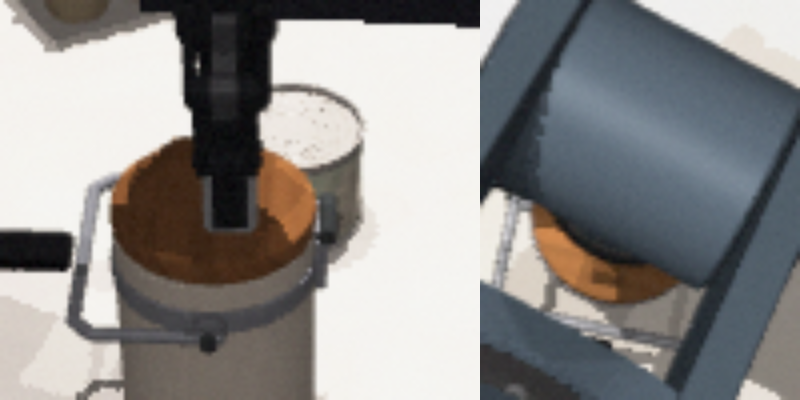

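The fingertip sits at full-image pixel (307,256), over the near half of the lid, and there is still no contact force. I'm checking its depth.

```bash
python3 - <<'E'
from h import *
im,d,W=look("side")
for v in range(236,272,3):print(v,im[v,307],np.round(W[v,307],4))
print(state()["force"],state()["moment"],state()["tau"])
E
```

```text
236 [18 16 19] [ 0.5225 -0.2066  0.1986]
239 [19 22 21] [ 0.5237 -0.1974  0.1862]
242 [13 12 14] [ 0.5231 -0.2006  0.1829]
245 [11 10 12] [ 0.526  -0.1791  0.1607]
248 [15 14 16] [ 0.5252 -0.1837  0.1583]
251 [16 15 19] [ 0.5253 -0.1825  0.1514]
254 [18 14 20] [ 0.5253 -0.1816  0.1446]
257 [73 75 73] [ 0.526  -0.1753  0.1334]
260 [66 43 25] [ 0.5252 -0.1802  0.1312]
263 [65 41 24] [ 0.5239 -0.1886  0.1318]
266 [73 47 29] [ 0.5232 -0.1922  0.1286]
269 [67 39 21] [ 0.523 -0.193  0.123]
[0.24578964 0.3397743  0.28646476] [ 0.01461304 -0.0062902   0.04072639] [-3.46983004e-03 -4.08140302e+01 -1.24800485e+01 -4.78932234e-04
 -5.90522541e-04  2.24320939e-05]
```

Emit:
{"name": "jog_arm", "arguments": {
  "series": [
    [[0,0,-0.002],0,0.036],
    [[0,0,-0.002],0,0.036],
    [[0,0,0],0,0.036]
  ]
}}

```text
time: 6.0
ee_pos: [0.5315, -0.1522, 0.1198]
eef_rot: [[-0.985, 0.174, 0.001], [0.174, 0.985, -0.001], [-0.001, -0.0, -1.0]]
force: [-3.9, 1.1, 14.7]
opening: 0.0359
gripper_force: 7.3
```

Emit:
{"name": "jog_arm", "arguments": {
  "series": [
    [[0,0,-0.001],0,0.036],
    [[0,0,0.01],0,0.036],
    [[0,0,0.03],0,0.036],
    [[0,0,0.04],0,0.036],
    [[-0.03,0.005,0.02],0,0.036],
    [[-0.04,0.007,0],0,0.036],
    [[-0.04,0.007,0],0,0.036],
    [[0,0,0],0,0.036]
  ]
}}

```text
time: 6.67
ee_pos: [0.4104, -0.1273, 0.2149]
eef_rot: [[-0.985, 0.174, -0.014], [0.174, 0.985, 0.008], [0.015, 0.005, -1.0]]
force: [-1.0, 1.4, -0.7]
opening: 0.0358
gripper_force: 0.0
```

```bash
python3 - <<'E'
from h import *
print(state()["ee_pos"])
im1=look("wrist")[0]
for n,box in(("side",(285,350,215,285)),("top",(310,380,200,270))):
    im,d,W=look(n,n+"5.png")
    u0,u1,v0,v1=box;M=np.zeros(d.shape,bool);M[v0:v1,u0:u1]=1
    w=M&(im[...,0].astype(int)-im[...,2]>30);p=W[w]
    q=p[:,:2]-np.array([.5255,-.152])
    jx=q@[.985,-.174];jy=q@[.174,.985]
    f=abs(jy)>12e-3
    for a in np.arange(-.045,.05,.015):
        k=f&(abs(jx-a)<.0075)&(p[:,2]>.1)
        if k.sum()>3:print(n,round(a,3),k.sum(),np.round(np.percentile(p[k,2],[10,50,90]),4))
    r=p[p[:,2]>.148];print("ridge",len(r),np.median(r,0))
im=cv2.imread("pics/side5.png");im2=im1[...,::-1]
cv2.imwrite("pics/c5.png",np.hstack([cv2.resize(im[180:330,220:380],(426,400)),cv2.resize(im2,(370,400))]))
E
```

```text
[ 0.41039525 -0.12733449  0.21493816]
side -0.03 81 [0.1223 0.1293 0.1307]
side -0.015 142 [0.1228 0.1293 0.1307]
side 0.0 153 [0.1221 0.1293 0.1308]
side 0.015 197 [0.1242 0.1292 0.1304]
side 0.03 128 [0.1233 0.1291 0.1306]
ridge 218 [ 0.51982565 -0.1540078   0.15407759]
top -0.045 11 [0.1274 0.1297 0.1314]
top -0.03 153 [0.1279 0.1303 0.1322]
top -0.015 225 [0.1276 0.13   0.1325]
top 0.0 252 [0.1281 0.1302 0.1324]
top 0.015 227 [0.1278 0.1304 0.1328]
top 0.03 148 [0.1279 0.1302 0.1325]
top 0.045 9 [0.1247 0.1273 0.131 ]
ridge 189 [ 0.52012614 -0.15144744  0.15549965]
```

View pics/c5.png

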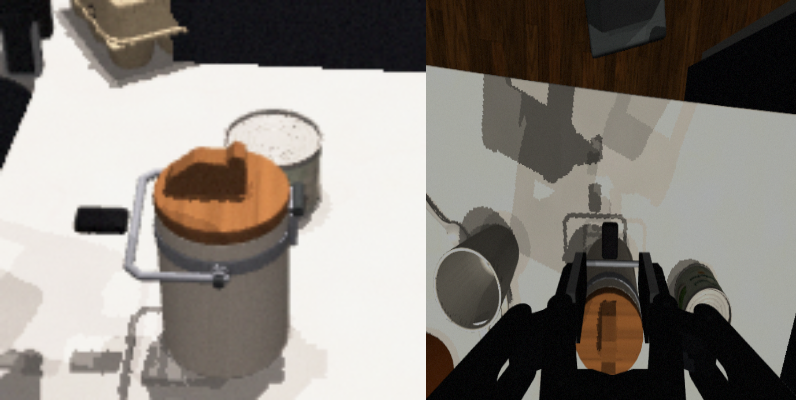

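The lid is flat and shut, with its face at 0.130 along its whole length. The tab, at (610,240) in the right half, is centred between the fingers. Before grasping I'm measuring the fingertip height relative to the TCP.

```bash
python3 - <<'E'
from h import *
im,d,W=look("side");e=state()["ee_pos"];print(e)
k=(abs(W[...,0]-e[0])<.05)&(abs(W[...,1]-e[1])<.06)&(W[...,2]>.15)&(W[...,2]<.3)
v,u=np.where(k);print(u.min(),u.max(),v.min(),v.max());p=W[k]
print(np.round(np.sort(p[:,2])[:40:5]-e[2],4))
# tab centre & jar yaw again, from top
im,d,W=look("top")
k=(im.max(2)<60)&(abs(W[...,0]-.45)<.04)&(abs(W[...,1]+.138)<.025)&(W[...,2]>.08)&(W[...,2]<.125);print(k.sum(),W[k].mean(0) if k.any() else 0)
E
```

```text
[ 0.42286084 -0.13399815  0.21724068]
214 243 144 208
[0.0095 0.0115 0.0121 0.0124 0.0129 0.014  0.0147 0.0159]
0 0
```

Emit:
{"name": "jog_arm", "arguments": {
  "series": [
    [[0.024,-0.004,0],0,0.036],
    [[0,0,-0.035],0,0.036],
    [[0,0,-0.035],0,0.036],
    [[0,0,-0.035],0,0.036],
    [[0,0,-0.02],0,0.036],
    [[0,0,-0.01],0,0.036],
    [[0,0,0],0,0.036],
    [[0,0,0],0,0.036]
  ]
}}

```text
time: 7.58
ee_pos: [0.4465, -0.1376, 0.0809]
eef_rot: [[-0.985, 0.174, -0.0], [0.174, 0.985, 0.0], [0.0, 0.0, -1.0]]
force: [-0.6, -0.0, -0.6]
opening: 0.0359
gripper_force: 0.0
```

```bash
python3 - <<'E'
from h import *
print(state()["ee_pos"],state()["force"])
a=look("side")[0][200:320,200:350];b=look("wrist")[0]
cv2.imwrite("pics/c6.png",np.hstack([cv2.resize(a,(450,360)),cv2.resize(b,(350,360))])[...,::-1])
E
```

```text
[ 0.44649433 -0.13756392  0.08087872] [-0.63490647 -0.03599321 -0.55504117]
```

View pics/c6.png

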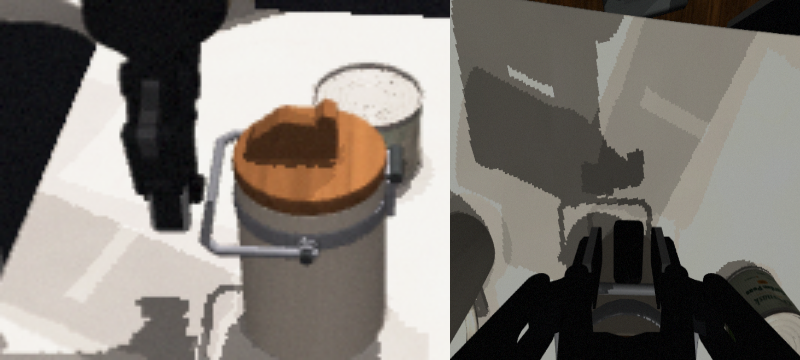

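The tab at (628,250) is between the fingers, and the tips straddle it below the level of the cross wire's front. I'm pinching it now.

Emit:
{"name": "jog_arm", "arguments": {
  "series": [
    [[0,0,0],0,0.017],
    [[0,0,0],0,0.017],
    [[0,0,0],0,0.017],
    [[0,0,0],0,0.017],
    [[0,0,0],0,0.017]
  ]
}}

```text
time: 8.1
ee_pos: [0.4464, -0.1373, 0.0824]
eef_rot: [[-0.985, 0.175, 0.003], [0.175, 0.985, -0.001], [-0.003, -0.0, -1.0]]
force: [3.4, 2.8, 0.8]
opening: 0.0184
gripper_force: 58.6
```

Emit:
{"name": "jog_arm", "arguments": {
  "series": [
    [[0.0005,0,0.008],0,0.017],
    [[0.001,0,0.008],0,0.017],
    [[0.002,-0.0003,0.008],0,0.017],
    [[0.0027,-0.0005,0.0075],0,0.017]
  ]
}}

```text
time: 8.43
ee_pos: [0.4521, -0.1382, 0.1136]
eef_rot: [[-0.985, 0.174, 0.001], [0.174, 0.985, -0.0], [-0.001, -0.0, -1.0]]
force: [4.7, -0.2, -5.9]
opening: 0.0183
gripper_force: 58.7
```

Emit:
{"name": "jog_arm", "arguments": {
  "series": [
    [[0.0035,-0.0006,0.0072],0,0.017],
    [[0.0042,-0.0007,0.0068],0,0.017],
    [[0.0048,-0.0009,0.0064],0,0.017],
    [[0,0,0],0,0.017]
  ]
}}

```text
time: 8.77
ee_pos: [0.4644, -0.1404, 0.1348]
eef_rot: [[-0.985, 0.174, -0.0], [0.174, 0.985, -0.001], [-0.0, -0.001, -1.0]]
force: [0.3, -0.5, -0.5]
opening: 0.018
gripper_force: 59.0
```

Emit:
{"name": "jog_arm", "arguments": {
  "series": [
    [[0,0,0],0,0.036],
    [[0,0,0],0,0.036],
    [[0,0,0],0,0.036],
    [[-0.025,0.0044,0],0,0.036],
    [[-0.03,0.0053,0],0,0.036],
    [[0,0,0.04],0,0],
    [[0,0,0],0,0],
    [[0,0,0],0,0]
  ]
}}

```text
time: 9.43
ee_pos: [0.409, -0.1306, 0.1748]
eef_rot: [[-0.985, 0.174, 0.002], [0.174, 0.985, -0.002], [-0.002, -0.001, -1.0]]
force: [0.1, -0.3, -0.4]
opening: 0.0006
gripper_force: 0.0
```

Emit:
{"name": "jog_arm", "arguments": {
  "series": [
    [[0,0,0],0,0],
    [[0,0,0],0,0],
    [[0,0,0],0,0]
  ]
}}

```text
time: 9.68
ee_pos: [0.4089, -0.1302, 0.1729]
eef_rot: [[-0.985, 0.174, -0.002], [0.174, 0.985, 0.001], [0.002, 0.001, -1.0]]
force: [-1.0, 0.3, 0.0]
opening: 0.0003
gripper_force: 0.0
```

```bash
python3 - <<'E'
from h import *
im,d,W=look("side");e=state()["ee_pos"];print(e,state()["opening"])
k=(abs(W[...,0]-e[0])<.03)&(abs(W[...,1]-e[1])<.05)&(W[...,2]>.13)&(W[...,2]<.3)&(im.max(2)<90)
p=W[k];print(np.round(np.sort(p[:,2])[:40:5]-e[2],4))
cv2.imwrite("pics/c7.png",cv2.resize(im[150:320,190:360],(600,600))[...,::-1])
E
```

```text
[ 0.4088714  -0.13024173  0.17284673] 1.4566255558874695e-06
[0.0084 0.0098 0.0111 0.0117 0.0122 0.0136 0.015  0.017 ]
```

View pics/c7.png

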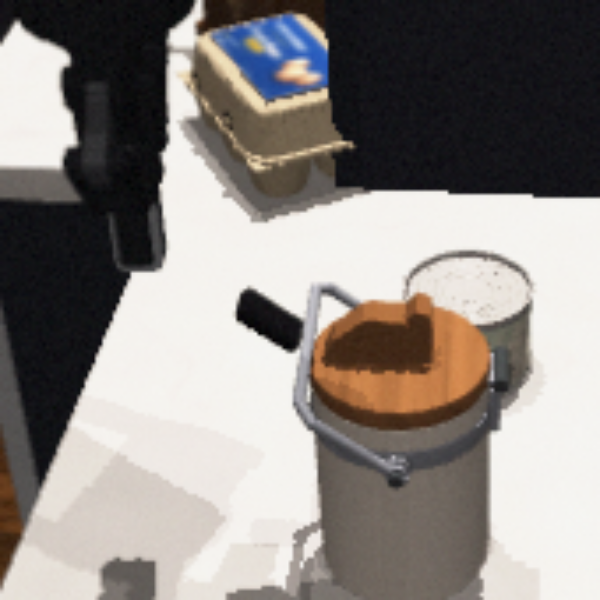

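The clasp has been raised to about 0.9–1.0 and the tab is at (268,318). The shut fingertips are at pixel (137,265), about 9 mm behind the TCP. Next I'll push the tab from the front with the shut fingers.

Emit:
{"name": "jog_arm", "arguments": {
  "series": [
    [[0,0,-0.021],0,0],
    [[0,0,-0.021],0,0],
    [[0.014,-0.0025,0],0,0],
    [[0.014,-0.0025,0],0,0],
    [[0.005,-0.0009,0.005],0,0],
    [[0.005,-0.0009,0.005],0,0],
    [[0.006,-0.001,0.006],0,0],
    [[0.006,-0.001,0.006],0,0]
  ]
}}

```text
time: 10.4
ee_pos: [0.4588, -0.1389, 0.1542]
eef_rot: [[-0.985, 0.174, -0.001], [0.174, 0.985, 0.0], [0.001, 0.0, -1.0]]
force: [-1.1, 0.4, -0.3]
opening: -0.0001
gripper_force: 0.9
```

Emit:
{"name": "jog_arm", "arguments": {
  "series": [
    [[0.006,-0.001,0.003],0,0],
    [[0.006,-0.001,0.003],0,0],
    [[0.005,-0.0009,0.002],0,0],
    [[0.005,-0.0009,0.001],0,0],
    [[0,0,0],0,0]
  ]
}}

```text
time: 10.82
ee_pos: [0.477, -0.1411, 0.1625]
eef_rot: [[-0.985, 0.173, -0.01], [0.173, 0.985, 0.004], [0.01, 0.002, -1.0]]
force: [-7.6, 1.1, 3.1]
opening: 0.0001
gripper_force: 3.8
```

Emit:
{"name": "jog_arm", "arguments": {
  "series": [
    [[0.005,-0.0009,0.001],0,0],
    [[0.005,-0.0009,0.001],0,0],
    [[0.005,-0.0009,0],0,0],
    [[0.005,-0.0009,0],0,0],
    [[0,0,0],0,0]
  ]
}}

```text
time: 11.23
ee_pos: [0.5023, -0.147, 0.1652]
eef_rot: [[-0.985, 0.174, 0.002], [0.174, 0.985, -0.001], [-0.003, -0.001, -1.0]]
force: [1.4, 0.2, 0.3]
opening: -0.0001
gripper_force: 0.0
```

Emit:
{"name": "jog_arm", "arguments": {
  "series": [
    [[-0.03,0.005,0.01],0,0],
    [[-0.04,0.007,0.01],0,0],
    [[-0.03,0.005,0.01],0,0],
    [[0,0,0],0,0]
  ]
}}

```text
time: 11.57
ee_pos: [0.3962, -0.1272, 0.1955]
eef_rot: [[-0.985, 0.175, -0.003], [0.175, 0.985, 0.002], [0.004, 0.001, -1.0]]
force: [-0.5, 0.1, 0.3]
opening: 0.0002
gripper_force: 0.0
```

```bash
python3 - <<'E'
from h import *
im,d,W=look("side");im2,d2,W2=look("top")
for i,w in((im,W),(im2,W2)):
    k=(i.max(2)<60)&(abs(w[...,0]-.5255)<.06)&(abs(w[...,1]+.152)<.03)&(w[...,2]>.16)&(w[...,2]<.21);p=w[k]
    print(k.sum(),p.mean(0) if k.any() else 0)
for nm,c,m in(("tin",(.5854,-.0041),(.052,.064)),("mug",(.48,-.333),(.088,.102))):
    k=(np.hypot(W2[...,0]-c[0],W2[...,1]-c[1])<.08)&(W2[...,2]>m[0])&(W2[...,2]<m[1])
    print(nm,cv2.minEnclosingCircle(W2[k][:,:2].astype(np.float32)))
cv2.imwrite("pics/c8.png",np.hstack([cv2.resize(im[180:340,230:360],(406,500)),cv2.resize(im2[170:320,300:400],(333,500))])[...,::-1])
E
```

```text
130 [ 0.51719277 -0.15656026  0.18281065]
51 [ 0.51923055 -0.15076961  0.19528135]
tin ((0.5854419469833374, -0.004280459601432085), 0.037791330367326736)
mug ((0.4811449646949768, -0.33435460925102234), 0.05783417820930481)
```

View pics/c8.png

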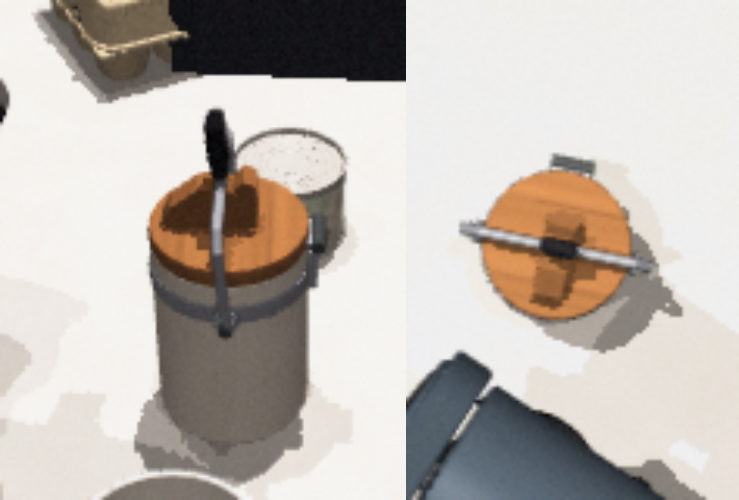

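The clasp is upright with the wire past the hump and the tab at (218,140), and the tin and mug have not moved. The tab still leans about 6 mm forward, so I'll give it a gentle nudge to make sure it is seated.

Emit:
{"name": "jog_arm", "arguments": {
  "series": [
    [[0.035,-0.006,-0.01],0,0],
    [[0.035,-0.006,-0.01],0,0],
    [[0.02,-0.0035,-0.008],0,0],
    [[0.01,-0.0017,0],0,0],
    [[0.003,-0.0005,0],0,0],
    [[0,0,0],0,0]
  ]
}}

```text
time: 12.17
ee_pos: [0.5051, -0.1475, 0.1664]
eef_rot: [[-0.985, 0.174, 0.001], [0.174, 0.985, -0.0], [-0.001, -0.0, -1.0]]
force: [0.2, -0.5, -0.4]
opening: -0.0002
gripper_force: 0.0
```

Emit:
{"name": "jog_arm", "arguments": {
  "series": [
    [[0.002,-0.0003,0],0,0],
    [[0.002,-0.0003,0],0,0],
    [[0,0,0],0,0]
  ]
}}

```text
time: 12.42
ee_pos: [0.5078, -0.1478, 0.167]
eef_rot: [[-0.985, 0.174, 0.0], [0.174, 0.985, -0.0], [-0.0, -0.0, -1.0]]
force: [0.1, 0.3, -0.5]
opening: 0.0003
gripper_force: 0.0
```

Emit:
{"name": "jog_arm", "arguments": {
  "series": [
    [[0.002,-0.0003,0],0,0],
    [[0.002,-0.0003,0],0,0],
    [[0,0,0],0,0]
  ]
}}

```text
time: 12.67
ee_pos: [0.5109, -0.1481, 0.1665]
eef_rot: [[-0.985, 0.174, -0.003], [0.174, 0.985, 0.001], [0.003, 0.0, -1.0]]
force: [-3.7, 0.3, 1.1]
opening: 0.0001
gripper_force: 1.9
```

Contact came at the tab's front face, about 4 mm ahead of the centre line, so the clasp is seated at about 0. I'm backing off for a final check.

Emit:
{"name": "jog_arm", "arguments": {
  "series": [
    [[-0.03,0.005,0.005],0,0],
    [[-0.04,0.007,0.01],0,0],
    [[-0.04,0.007,0.02],0,0],
    [[0,0,0],0,0],
    [[0,0,0],0,0]
  ]
}}

```text
time: 13.08
ee_pos: [0.4049, -0.13, 0.2011]
eef_rot: [[-0.985, 0.175, 0.003], [0.175, 0.985, -0.002], [-0.003, -0.001, -1.0]]
force: [1.6, -0.3, 1.2]
opening: -0.0
gripper_force: 0.0
```

```bash
python3 - <<'E'
from h import *
im2,d2,W=look("top")
k=(im2.max(2)<60)&(abs(W[...,0]-.5255)<.06)&(abs(W[...,1]+.152)<.03)&(W[...,2]>.16)&(W[...,2]<.21);print(W[k].mean(0))
print(state()["force"],sign_off())
E
```

```text
[ 0.52643475 -0.15259843  0.19327044]
the job is handed in; nothing more can be done
[ 0.50465315 -0.78270724  0.73131662] None
```

The jar is sealed and handed in at about 13 s: the lid lies flat on the rim, the clasp is past the hump and upright within about 1 mm of the centre line, and the tin and mug had not moved when last measured, just before the final nudge.

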